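Prise open the tube box and hold a tube level over the light panel

ROBOT

A 7-joint arm with a two-finger parallel gripper is mounted at the origin on the work surface. World frame = base frame: x ahead of the robot, y to its left, z up, the work surface at z = 0. Lengths are in m, angles in rad, forces in N, time in s.
With the tool pointing down it reaches from about 0.425 to 1.025 m from the base axis. Payload 9.4 kg.
Tool frame: the origin (TCP) lies on the mounting face of the last link; the fingertips stand 173 mm ahead of it and the grasp point (between the pads) lies tcp_to_grasp ahead of it (tcp_to_grasp is the distance from the TCP to the grasp point, in m); z points along the fingers, y is the direction in which the jaws open and shut (so a half turn about z gives the same grasp; the last joint's range is limited). The gripper opens to 85 mm and grips with 20 to 120 N. Pads are 22 mm wide; open, the fingers measure 114 mm over their backs; the gripper's body (76 mm by 85 mm) begins 54 mm behind the grasp point. The pads swing forward as they close: fully open they stand 13 mm farther back than shut.
Start: joints at [1.24, 0.599, -0.003, 1.599, 0.002, 0.943, -0.08], TCP at [0.182, -0.702, 0.405] pointing down, gripper open.
Joint ranges: [-2.57, 2.57], [-0.35, 1.97], [-1.29, 1.29], [0.11, 2.56], [-1.05, 4.19], [0.11, 1.86], [-2.63, 2.63]. Speed limits (rad/s): [2.22, 2.22, 3.01, 3.01, 3.14, 3.14, 3.14].

INTERFACE

Orientations are given as a unit quaternion [x, y, z, w].
In Python, from workcell import goto, movel, set_joints, command_gripper, pause, solve_ik, get_obs, snapshot, Unreachable, job_done, boxes_of, tcp_to_grasp gives the robot as it stands. Calls block until the motion is done:
- goto(position, orientation): joint-space move of the TCP to a pose.
- movel(position, ori=None, velocity=0.15, max_force=None): straight line of the TCP; ori=None keeps the orientation; velocity is the mean speed in m/s. With max_force (N) it stops when the force on the tool has changed by that much, and returns True; else False.
- set_joints(angles): joint-space move.
- command_gripper(opening, f_grip=None): finger opening in m; f_grip is the grip in N (None keeps the last); returns when the fingers have stopped.
- pause(seconds).
- solve_ik(position, orientation): joint angles nearest the present ones, or None.
- get_obs(): the state.
- snapshot(name): name is "scene" or "top" or "wrist"; returns a dict with "frame" (384x512x3 uint8, red, green, blue), "range_z" (384x512 float32, m along the optical axis (not along the pixel's ray), 0 where there is no reading), "fov_y" (degrees; the focal length in pixels is half the picture's height over the tangent of half this angle, whatever the lens; pixels are square), "cx", "cy" (the principal point, pixels), "dist" ([k1, k2, p1, p2, k3] as OpenCV has them; the pictures are not rectified), "cam_to_world" (4x4, takes a point from camera to world coordinates). Camera axes: x right, y up, looking along -z (the intrinsics and any distortion apply to the point x, -y, -z); pixel columns grow to the right and rows downward; lengths in m; the calibration is good to about 2 mm. A picture is of the moment at which its call begins.
A pose or a line that the arm cannot do raises Unreachable and nothing moves.
- job_done(): hands the job in, once; it reports no verdict.
Trained networks look in the newest picture that a camera, given by its name, has taken for a name from the list of things; names that differ only in an ending like _2 or _b are one class to them, and where a whole thing is asked for, a point or a joint stands for the part that bears it (a point fixed in the world has none). Each returns a list of dicts, best first, with "conf" (0 to 1); they miss things now and then, are a little off and sometimes report something else, mostly with a low value. They report only what shows in the picture. A call takes as long as a camera call. They do not tell look-alikes from the thing itself.
- boxes_of(name, camera): "box" ([centre column, centre row, width, height] in pixels, round what is visible of it).
The state is a dict: "time_s": time; "q": joint angles; "joint_vel": joint speeds; "joint_efforts": joint torques, N m; "ee_pos": TCP position; "orientation": TCP orientation; "ft_force": force on the tool from outside, world axes, zero at the start; "torque": the same for the moment, N m; "opening": finger opening in m.
Only numpy, scipy, OpenCV 4.12 (cv2) and the standard library are available. Lean on these libraries where they do the work, as an engineer would, in place of code of your own. Each camera call takes 0.05 s, during which the arm holds its last target.

TASK

Prise the clear lid of the tube box up with the spatula, swing it right back and lay the spatula down flat on the bench. Then draw the one tall tube up out of the box, turn it on its side and hold it still and level, a hand's breadth above the middle of the light panel, as for inspection against the light; finish while still holding it there. Leave the two short vials in their holes and do not push the other things about.

Things in the scene. Friction and masses are not known exactly. Their poses are not given: they have to be found in the camera images.
- tubebox: Grey tube box with a clear hinged lid, fixed to the bench: 90 mm deep (its x), 126 mm wide (its y), base 62 mm high, 111 mm high with the lid shut. Origin: centre of the underside. Its x axis points from the front (the side with the lip, nearest the robot) to the back (the hinge).
- box_deck (a point): Middle of the flat top of the box's base, 62 mm above the bench, seen through the lid. It has 2 x 4 blind holes 17.5 mm wide and 50 mm deep at x = -20, +20 and y = -42, -14, 14, 42 mm from here. The tall tube and two short vials stand in three of them; which is in which varies.
- box_recess (a point): Middle of the mouth of the recess in the box's front face, 55 mm above the bench, straight under the lid's lip. The recess is 64 mm wide, 14 mm high (48 to 62 mm above the bench) and 7 mm deep: room for a blade, too small for fingers. Box axes.
- lid (a joint): Angle of the box's lid: 0 shut, growing as its front edge swings up and back, 2.0 at its stop. The hinge runs along the box's y axis. It is stiff (about 1.5 N at the lip) and the lid stays where it is left. The lid is a hollow cover, 90 x 126 mm, 49 mm high, open below, walls and top 2.5 mm thick.
- lid_lip (a point): Middle of the lower outer edge of the lid's lip; moves with the lid. The lip runs along the lid's lower front edge: 60 mm wide, 4 mm thick, standing 5 mm out from the box's front and reaching 7 mm inward over the recess; shut, its underside is 62 mm above the bench. Axes: the lid's (those of the box when shut).
- lid_hinge (a point): Point on the hinge axis, half-way along it, at the top of the base's back edge (box frame x = 45, z = 62 mm). Fixed to the box.
- spatula_grip (a point): Spatula lying on the bench, 50 g: wooden handle 100 mm long, 16 mm wide, 20 mm high; then an 11 mm bolster and a straight steel blade 78 mm long, 18 mm wide, 2 mm thick, half-way up the handle (10 mm above the bench as it lies). This point: middle of the handle's section, 25 mm from its blade end; x along the blade to the tip, z up.
- spatula_tip (a point): Middle of the end of the spatula's blade, 114 mm along x from spatula_grip; same axes.
- spatula: The spatula as a body; origin under the middle of its handle, on the lower face as it lies.
- tube_mid (a point): Centre (half-way along) of the tall tube: 92 mm long in all, body 16 mm in diameter, ribbed screw cap 18 mm in diameter and 16 mm long at the top, about 22 g. In its hole it stands 42 mm above the box's deck; the two vials stand only 14 mm above it. z points along the tube to the cap.
- tube: The tall tube as a body; origin at the centre of its lower end, z along it to the cap.
- vial_a_mid (a point): Centre of a short vial with a screw cap, 64 mm long, 16 mm in diameter (cap 18 mm), standing in another hole of the box. Leave it.
- vial_b_mid (a point): Centre of the other short vial, the same as the first. Leave it.
- lightpanel: LED light panel lying fixed on the bench: aluminium frame 180 mm (its x) by 130 mm (its y), 10 mm thick, white face upward. Origin: centre of the underside.
- panel_mid (a point): Middle of the light panel's white face, 11 mm above the bench.
- reagent: Amber bottle, 52 mm in diameter, 105 mm high, beyond the task's things; origin at its underside. Leave it.
- beaker: Small glass beaker, 60 mm in diameter, 75 mm high, to the left; origin at its underside. Leave it.
- dishes: Stack of three small culture dishes, 59 mm in diameter, 44 mm high, beyond the light panel; origin at its underside. Leave it.
- marker: Marker pen, 125 mm long, 13 mm thick, lying to the right of the light panel's near end; origin under its middle. Leave it.
- forceps: Steel forceps, 125 mm long, 8 mm wide, 10 mm high, lying across in front of the tube box; origin under the middle. Leave them.
Not all that is in view belongs to the job. Several things look just like the spatula: the one meant starts farthest to the robot's right. Leave any red look-alike of the lightpanel alone.

How it is judged:
By the outcome, as a careful person would: the job done as asked, in the order asked, and still so for the second after the job is handed in, while the arm keeps its last pose, push and grip.
It also fails if it takes over 61 s, if anything falls off the work surface, if the arm or the gripper's body presses on something with over 40 N, if the wrist force passes 120 N, or if a joint passes its speed limit or range.

## Working session

There is one attempt and no reset: what is moved stays moved. The work goes in short steps, each a Python script; the robot and the scene stay as the last script left them, time stands still between calls to the robot, and variables do not carry over. Pictures are saved under pics/ and viewed, and the job is handed in when it is done.

```bash
ls -la; mkdir -p pics; cat > h.py <<'E'
import numpy as np, cv2
from workcell import *
def K(s):
    f=192/np.tan(np.radians(s["fov_y"])/2)
    return np.array([[f,0,s["cx"]],[0,f,s["cy"]],[0,0,1.]])
def cloud(s):
    h,w=s["range_z"].shape
    u,v=np.meshgrid(np.arange(w),np.arange(h))
    p=cv2.undistortPoints(np.stack([u,v],-1).reshape(-1,1,2).astype(float),K(s),np.array(s["dist"])).reshape(h,w,2)
    z=s["range_z"]
    c=np.stack([p[...,0]*z,-p[...,1]*z,-z,np.ones_like(z)],-1)
    P=c@np.array(s["cam_to_world"]).T
    P=P[...,:3]; P[z<=0]=np.nan
    return P
def project(s,pts):
    pts=np.atleast_2d(pts); T=np.linalg.inv(np.array(s["cam_to_world"]))
    c=(np.c_[pts,np.ones(len(pts))]@T.T)[:,:3]*[1,-1,-1]
    return cv2.projectPoints(c,np.zeros(3),np.zeros(3),K(s),np.array(s["dist"]))[0].reshape(-1,2)
def save(s,n,crop=None,scale=1):
    im=s["frame"][...,::-1]
    if crop: im=im[crop[1]:crop[3],crop[0]:crop[2]]
    im=cv2.resize(im,None,fx=scale,fy=scale,interpolation=cv2.INTER_CUBIC)
    cv2.imwrite("pics/"+n+".png",im)
E
python3 - <<'E'
from h import *
import pickle
o=get_obs();print(o["time_s"],o["ee_pos"],o["orientation"],tcp_to_grasp,o["ft_force"])
for c in ["scene","top"]:
    s=snapshot(c);save(s,c+"0",scale=1.5);pickle.dump(s,open(c+"0.pkl","wb"))
    print(c,s["fov_y"],s["dist"],np.round(s["cam_to_world"],3).tolist())
    for n in ["tubebox","spatula","tube","vial_a_mid","lightpanel","forceps","marker","lid"]:
        print(n,[(np.round(b["box"]).tolist(),round(b["conf"],2)) for b in boxes_of(n,c)])
print(get_obs()["time_s"])
E
```

```text
total 12
drwxr-xr-x  3 agent agent 4096 Dec  7 14:52 .
drwxr-xr-x 23 root  root  4096 Dec  7 14:52 ..
drwxr-xr-x  2 agent agent 4096 Dec  7 14:52 pics
0.0 [ 0.18199042 -0.70156568  0.40381273] [ 9.91955058e-01  1.26588073e-01 -1.66650152e-04 -7.71026141e-04] 0.1547 [ 0.45350592 -0.3971948   0.49661363]
scene 53.993289939104926 [-0.04461923  0.          0.          0.          0.        ] [[0.783, -0.374, 0.497, 1.083], [0.622, 0.47, -0.626, -0.747], [0.0, 0.8, 0.6, 0.762], [0.0, 0.0, 0.0, 1.0]]
tubebox [([309.0, 186.0, 36.0, 56.0], 0.89), ([245.0, 231.0, 54.0, 26.0], 0.42)]
spatula [([247.0, 228.0, 54.0, 18.0], 0.66), ([244.0, 153.0, 30.0, 19.0], 0.59)]
tube [([214.0, 271.0, 77.0, 59.0], 0.72)]
vial_a_mid []
lightpanel [([213.0, 270.0, 77.0, 61.0], 0.78), ([159.0, 229.0, 63.0, 47.0], 0.64), ([246.0, 230.0, 51.0, 21.0], 0.39)]
forceps [([270.0, 175.0, 16.0, 16.0], 0.46)]
marker [([144.0, 282.0, 16.0, 3.0], 0.64)]
lid [([311.0, 178.0, 36.0, 37.0], 0.6), ([312.0, 186.0, 35.0, 46.0], 0.24)]
top 54.188613291174526 [-0.02137872  0.          0.          0.          0.        ] [[0.009, 0.995, -0.102, 0.417], [-1.0, 0.01, 0.009, -0.027], [0.01, 0.102, 0.995, 0.999], [0.0, 0.0, 0.0, 1.0]]
tubebox [([176.0, 160.0, 64.0, 53.0], 0.86)]
spatula [([284.0, 186.0, 18.0, 70.0], 0.79), ([143.0, 304.0, 23.0, 75.0], 0.57)]
tube [([284.0, 187.0, 16.0, 68.0], 0.66), ([104.0, 230.0, 30.0, 27.0], 0.44)]
vial_a_mid []
lightpanel [([341.0, 269.0, 63.0, 78.0], 0.74), ([345.0, 177.0, 54.0, 74.0], 0.62), ([106.0, 230.0, 28.0, 24.0], 0.59)]
forceps [([170.0, 235.0, 23.0, 38.0], 0.45)]
marker [([415.0, 228.0, 30.0, 33.0], 0.77)]
lid [([175.0, 159.0, 56.0, 54.0], 0.87), ([175.0, 158.0, 62.0, 50.0], 0.74)]
0.9
```

View pics/top0.png

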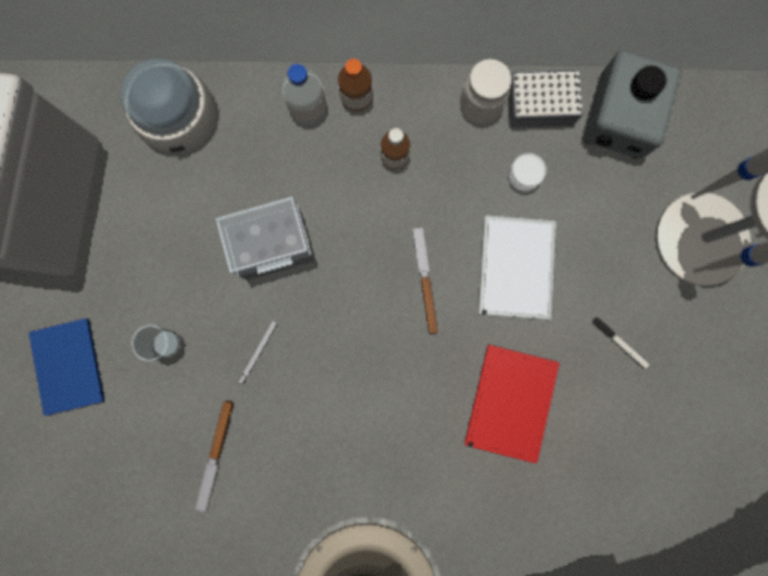

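View pics/scene0.png

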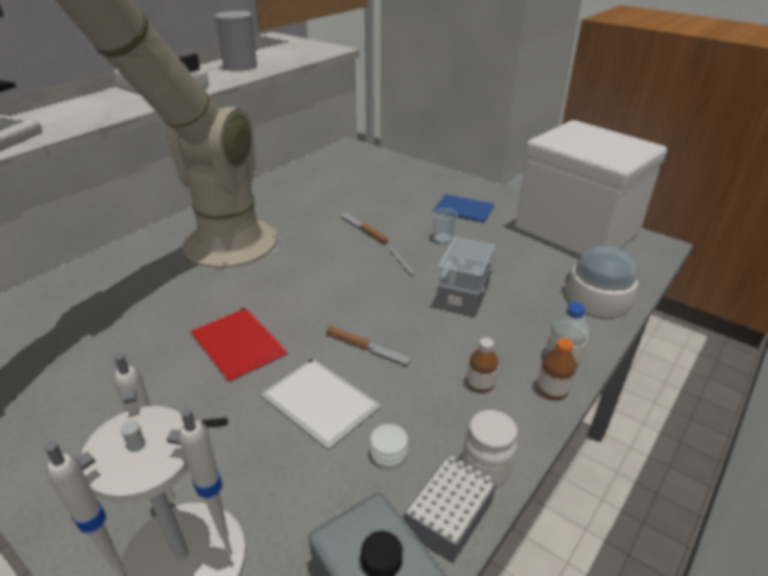

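Candidates for the spatula in the top view (native px): the one at (284,187), near the light panel, and the look-alike at (143,304), on the robot's left. In this view right is −y, so (284,187) is farthest to the robot's right and is the one meant. For the panel, I use the white one at (345,177) and leave the red one at (341,269) alone. Next are crops and coarse poses.

```bash
python3 - <<'E'
from h import *
import pickle
s=pickle.load(open("top0.pkl","rb"));P=cloud(s)
a=s["frame"][...,::-1]
c1=cv2.resize(a[120:200,130:230],None,fx=4,fy=4,interpolation=cv2.INTER_CUBIC)
c2=cv2.resize(a[140:230,260:320],None,fx=4,fy=4,interpolation=cv2.INTER_CUBIC)
c=np.zeros((360,640,3),np.uint8);c[:320,:400]=c1;c[:,400:640]=c2
cv2.imwrite("pics/crop0.png",c)
for n,(u,v) in dict(bladetip=(279,153),bolster=(283,185),handleend=(288,221),pc=(345,178),p1=(324,145),p2=(370,146),p3=(367,212),p4=(320,210),box1=(148,145),box2=(197,134),box3=(206,165),box4=(155,180),lip=(183,177),fc=(172,235)).items():
    print(n,np.round(P[v,u],3))
# handle mask: brown
hsv=cv2.cvtColor(s["frame"],cv2.COLOR_RGB2HSV)
m=(hsv[...,1]>110)&(hsv[...,0]<20)
m[:, :265]=0;m[:,305:]=0;m[:175]=0;m[230:]=0
print(m.sum());p=P[m];print(p.mean(0),np.linalg.svd(p[:,:2]-p[:,:2].mean(0))[2][0], p.min(0),p.max(0))
W=(s["frame"].min(-1)>150);W[:, :310]=0;W[:,385:]=0;W[:135]=0;W[220:]=0
n,l,st,ce=cv2.connectedComponentsWithStats(W.astype(np.uint8));k=1+st[1:,4].argmax();q=P[l==k]
print("panel",len(q),np.nanmean(q,0),cv2.minAreaRect(q[:,:2].astype(np.float32)))
E
```

```text
bladetip [ 0.628 -0.087  0.013]
bolster [ 0.541 -0.098  0.02 ]
handleend [ 0.446 -0.111  0.02 ]
pc [ 0.562 -0.264  0.011]
p1 [ 0.651 -0.209  0.011]
p2 [ 0.652 -0.336  0.002]
p3 [ 0.472 -0.32   0.014]
p4 [ 0.477 -0.198  0.   ]
box1 [0.622 0.234 0.113]
box2 [0.68  0.135 0.001]
box3 [0.583 0.099 0.067]
box4 [0.537 0.213 0.114]
lip [0.552 0.156 0.067]
fc [0.407 0.192 0.009]
173
[ 0.49201682 -0.10520649  0.02072081] [-0.98867739 -0.15005672] [ 0.44615568 -0.11641717  0.01638369] [ 0.53818899 -0.09252005  0.02478133]
panel 3129 [ 0.56331989 -0.26339758  0.01169787] ((nan, nan), (0.0, 0.0), 0.0)
```

View pics/crop0.png

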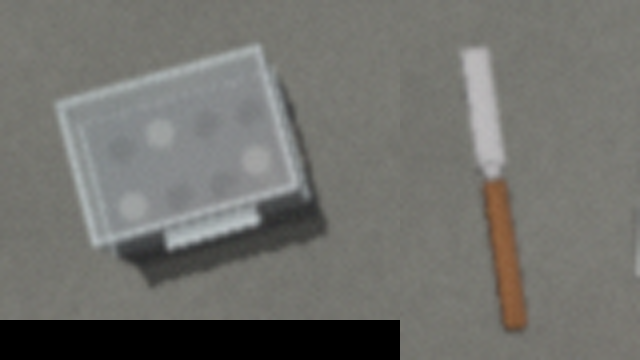

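```bash
cat >> h.py <<'E'
def ray_plane(s,uv,z):
    uv=np.atleast_2d(np.array(uv,float))
    p=cv2.undistortPoints(uv.reshape(-1,1,2),K(s),np.array(s["dist"])).reshape(-1,2)
    T=np.array(s["cam_to_world"]);d=np.c_[p[:,0],-p[:,1],-np.ones(len(p))]@T[:3,:3].T
    t=(z-T[2,3])/d[:,2]
    return T[:3,3]+d*t[:,None]
from scipy.spatial.transform import Rotation as R
def tool(zdir,ydir):
    z=np.array(zdir,float);z/=np.linalg.norm(z)
    y=np.array(ydir,float);y-=z*(y@z);y/=np.linalg.norm(y)
    return R.from_matrix(np.c_[np.cross(y,z),y,z])
E
python3 - <<'E'
from h import *
import pickle
s=pickle.load(open("top0.pkl","rb"))
px=np.array([(57,102),(260,45),(300,190),(95,245)])/4+[130,120]-.375
c=ray_plane(s,px,.111);print(np.round(c,4));m=c.mean(0);print("mid",m)
print([np.linalg.norm(c[i]-c[(i+1)%4]) for i in range(4)])
ex=(c[0]+c[1]-c[2]-c[3])[:2];print("yaw",np.degrees(np.arctan2(ex[1],ex[0])))
ey=(c[0]+c[3]-c[1]-c[2])[:2];print("yaw",np.degrees(np.arctan2(-ey[0],ey[1])))
lip=ray_plane(s,np.array([(168,243),(262,220)])/4+[130,120]-.375,.066);print(lip)
# spot at each height
for n,p in dict(bk=(160,133),fl=(133,207),fr=(257,160)).items():
  for z in (.076,.104):
    w=ray_plane(s,np.array(p)/4+[130,120]-.375,z)[0]
    yw=np.arctan2(ex[1],ex[0]);d=w-m
    print(n,z,np.round(np.array([np.cos(yw)*d[0]+np.sin(yw)*d[1],-np.sin(yw)*d[0]+np.cos(yw)*d[1]])*1000))
pc=ray_plane(s,np.array([(487,217),(555,219),(551,318),(481,313)])/1.5,.011);print(pc,pc.mean(0))
# spatula ends
print(ray_plane(s,np.array([(476-400,48)])/4+[260,140]-.375,.01), ray_plane(s,np.array([(514-400,330)])/4+[260,140]-.375,.02))
E
```

```text
[[0.6223 0.2442 0.111 ]
 [0.6587 0.123  0.111 ]
 [0.5702 0.0966 0.111 ]
 [0.5357 0.2179 0.111 ]]
mid [0.59671803 0.17043145 0.111     ]
[np.float64(0.1265791353491708), np.float64(0.09236737029823056), np.float64(0.1261350333612442), np.float64(0.09048854225039603)]
yaw 16.738253610321774
yaw 16.288000646173774
[[0.54347205 0.18465233 0.066     ]
 [0.55864308 0.1261997  0.066     ]]
bk 0.076 [20. 14.]
bk 0.104 [12. 10.]
fl 0.076 [-21.  42.]
fl 0.104 [-27.  37.]
fr 0.076 [-14. -39.]
fr 0.104 [-20. -42.]
[[ 0.65224758 -0.21037164  0.011     ]
 [ 0.65019832 -0.33298133  0.011     ]
 [ 0.47215063 -0.32209907  0.011     ]
 [ 0.47978972 -0.19827376  0.011     ]] [ 0.56359656 -0.26593145  0.011     ]
[[ 0.63191131 -0.08656458  0.01      ]] [[ 0.44327872 -0.11148764  0.02      ]]
```

Layout found:
- **Box:** (0.597, 0.170), yaw 16.5°.
- **Tall tube:** hole (-20, -42). Its spot only fits that hole at height 0.104; the other two spots fit their holes at vial height.
- **Spatula:** yaw about 8°.

Moving above the spatula for a close check.

```bash
python3 - <<'E'
from h import *
import pickle
yw=np.radians(7.9);d=np.array([np.cos(yw),np.sin(yw),0]);n=np.array([-d[1],d[0],0])
g=np.array([.518,-.102,0])
q=tool([0,0,-1],-n)   # x = y×z
print(q.as_matrix()[:,0])
goto(g+[0,0,.30],q.as_quat())
o=get_obs();print(o["time_s"],o["q"])
s=snapshot("wrist");save(s,"w1",scale=1.5);pickle.dump(s,open("w1.pkl","wb"));print(s["fov_y"],s["dist"],np.round(s["cam_to_world"],3))
P=cloud(s);print(project(s,[g+[0,0,.02],g+.114*d+[0,0,.01]]))
hsv=cv2.cvtColor(s["frame"],cv2.COLOR_RGB2HSV)
m=(hsv[...,1]>110)&(hsv[...,0]<20)&(abs(P[...,2]-.02)<.01)
p=P[m];print(m.sum(),p.mean(0),np.linalg.svd(p[:,:2]-p[:,:2].mean(0),full_matrices=False)[2][0],cv2.minAreaRect(p[:,:2].astype(np.float32)))
E
```

```text
[0.99050946 0.13744455 0.        ]
3.3667 [ 0.09107722  0.51843654 -0.00357376  2.14233211  0.00458849  0.48051125
 -1.35042859]
65.64147401991816 [-0.06468083  0.          0.          0.          0.        ] [[ 0.136  0.944  0.302  0.596]
 [-0.991  0.13   0.043 -0.093]
 [ 0.001 -0.305  0.952  0.269]
 [ 0.     0.     0.     1.   ]]
[[251.92801725 189.83982529]
 [251.57414937  51.01614224]]
2713 [ 0.44752377 -0.15043605  0.01584541] [-0.75947709 -0.65053405] ((0.4071994423866272, -0.18474628031253815), (0.3225862383842468, 0.0829046443104744), 45.55622100830078)
```

View pics/w1.png

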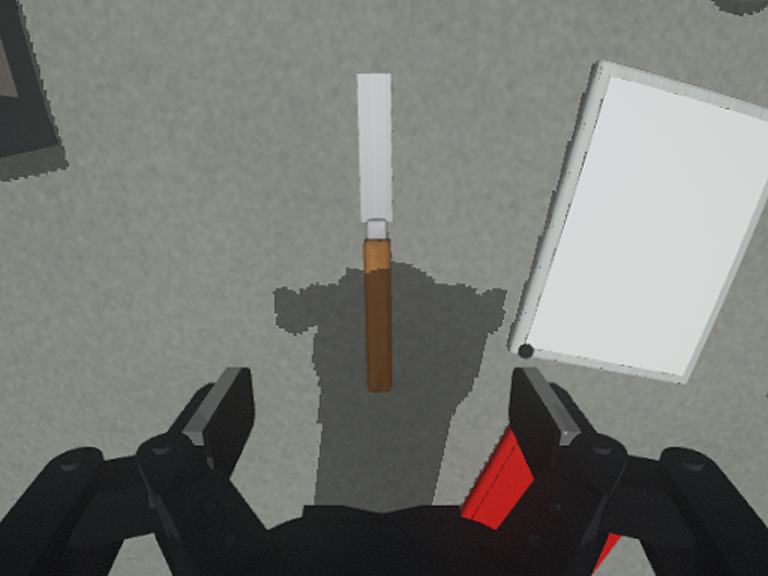

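The wrist view shows the spatula from its tip at (375,73) to its handle end at (379,391), scaled px. That agrees with the top-view estimate to within a few px, so I pick it now.

```bash
python3 - <<'E'
from h import *
import pickle
s=pickle.load(open("w1.pkl","rb"))
tip=ray_plane(s,[(375/1.5,73/1.5)],.011)[0];he=ray_plane(s,[(379/1.5,391/1.5)],.02)[0];hb=ray_plane(s,[(377/1.5,239/1.5)],.02)[0]
d=(tip-he)[:2];L=np.linalg.norm(d);d/=L;d=np.r_[d,0];print(tip,he,hb,L,np.degrees(np.arctan2(d[1],d[0])))
g=(hb-.025*d)*[1,1,0];print("grip",g,"from tip",tip-.114*d)
g=(g+(tip-.114*d)*[1,1,0])/2
print(ray_plane(s,np.array([(600,62),(686,382),(510,350)])/1.5,.010))
n=np.array([-d[1],d[0],0]);q=tool([0,0,-1],-n).as_quat()
command_gripper(.05,40)
movel(g+[0,0,.20],q,velocity=.2)
print(movel(g+[0,0,.1765],q,velocity=.05,max_force=8))
print(get_obs()["ft_force"],get_obs()["ee_pos"])
command_gripper(0.0,60)
o=get_obs();print(o["opening"],o["ft_force"],o["time_s"])
np.save("g.npy",np.r_[g,d])
movel(g+[0,0,.30],q,velocity=.2)
o=get_obs();print(o["opening"],o["time_s"])
s=snapshot("wrist");save(s,"w2",scale=1.5);pickle.dump(s,open("w2.pkl","wb"))
E
```

```text
[ 0.63236318 -0.08487121  0.011     ] [ 0.44790497 -0.11220118  0.02      ] [ 0.5448926  -0.09784458  0.02      ] 0.186471875557886 8.427827789678
grip [ 0.52016256 -0.10150867  0.        ] from tip [ 0.51959424 -0.10157945  0.011     ]
[[ 0.65647212 -0.20436424  0.01      ]
 [ 0.47459749 -0.3193707   0.01      ]
 [ 0.48279862 -0.19243108  0.01      ]]
False
[0.27409346 0.17555822 0.27119411] [ 0.51981516 -0.10154169  0.17628198]
0.014758562902824306 [-1.32173013  0.16015498  5.7558397 ] 5.5333
0.014494762018900983 6.3
```

View pics/w2.png

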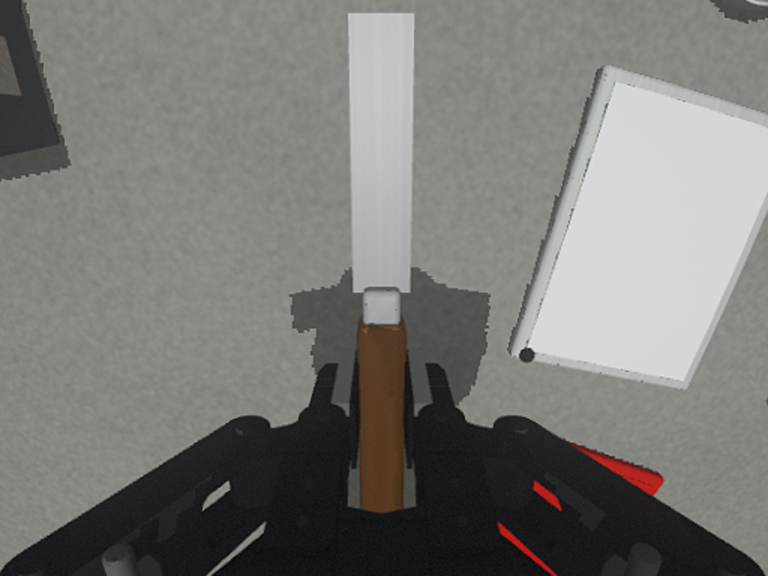

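```bash
cat >> h.py <<'E'
BY=np.radians(16.5);BO=np.array([.597,.1705,0.])
BX=np.array([np.cos(BY),np.sin(BY),0]);BYv=np.array([-BX[1],BX[0],0]);Z=np.array([0,0,1.])
def box(x,y,z): return BO+BX*x+BYv*y+Z*z
QB=tool([0,0,-1],-BYv)
E
python3 - <<'E'
from h import *
import pickle
s=pickle.load(open("w2.pkl","rb"));P=cloud(s)
for r in (14,40,80,150,180): 
    uv=(int(round((381)/1.5)),r); print(r,P[r,uv[0]])
o=get_obs();T=R.from_quat(o["orientation"]);print(o["ee_pos"],T.as_matrix()[:,2])
tip=P[10:14,250:258].reshape(-1,3);print(np.nanmean(tip,0),P[9,254],P[10,254])
t=T.inv().apply(ray_plane(s,[(381/1.5,13/1.5)],np.nanmedian(P[14:40,254,2]))[0]-o["ee_pos"]);print("tip in tool",t)
b=T.inv().apply(P[180,254]-o["ee_pos"]);print("blade root in tool",b)
for x in (-.085,-.040): 
    for z in (.055,.10):
        tt=np.array([.114,0,.166]);p=box(x,0,z)-QB.apply(tt);print(x,z,p,solve_ik(p,QB.as_quat()))
E
```

```text
14 [ 0.62993142 -0.0858007   0.13299624]
40 [ 0.62008247 -0.087264    0.13292828]
80 [ 0.60433658 -0.08960401  0.13160715]
150 [ 0.57413459 -0.09409048  0.13268354]
180 [ 0.5602228  -0.09615687  0.13350319]
[ 0.51951726 -0.1014494   0.29893958] [-1.63776746e-03  2.01729143e-04 -9.99998639e-01]
[ 0.63078652 -0.08546801  0.13319494] [ 0.63151664 -0.08556463  0.13410833] [ 0.63130917 -0.08559578  0.13345814]
tip in tool [0.11375677 0.00078779 0.16563393]
blade root in tool [0.04130464 0.00080794 0.16537057]
-0.085 0.055 [0.40619487 0.11398095 0.221     ] [-4.08211767e-01  6.09713070e-01 -6.47927420e-05  2.42403275e+00
  3.44696555e-04  1.07846842e-01 -1.69142458e+00]
-0.085 0.1 [0.40619487 0.11398095 0.266     ] [-0.41267931  0.50714353  0.00617338  2.39764036 -0.01277924  0.23683548
 -1.67767738]
-0.04 0.055 [0.44934176 0.12676164 0.221     ] [-0.39841933  0.62492888  0.00261619  2.32349588 -0.0079728   0.19317551
 -1.67129008]
-0.04 0.1 [0.44934176 0.12676164 0.266     ] [-0.39857366  0.53359268  0.00277585  2.2993861  -0.00464829  0.30861869
 -1.67457201]
```

```bash
cat >> h.py <<'E'
TT=np.array([.1137,.0008,.1666])
def tcp(x,y,z,Q=QB): return box(x,y,z)-Q.apply(TT)
E
python3 - <<'E'
from h import *
import pickle
goto(tcp(-.072,0,.13),QB.as_quat())
movel(tcp(-.072,0,.0555),velocity=.2)
o=get_obs();print(o["time_s"],o["ee_pos"]-tcp(-.072,0,.0555))
s=snapshot("wrist");save(s,"w3",scale=1.5);pickle.dump(s,open("w3.pkl","wb"))
P=cloud(s)
print(project(s,[box(-.05,-.03,.066),box(-.05,.03,.066),box(-.045,-.032,.062),box(-.045,-.063,.111),box(-.045,.063,.111),box(-.072,0,.0565)])*1.5)
E
```

```text
7.8333 [ 4.59371014e-04 -9.75465793e-04 -9.62640765e-05]
[[ 499.30782787  -96.30390239]
 [ 250.77306656  -95.50311943]
 [ 504.100665   -110.05987536]
 [ 760.13997137 -226.79261631]
 [ -12.5748863  -221.40418725]
 [ 375.73313075   10.77331465]]
```

View pics/w3.png

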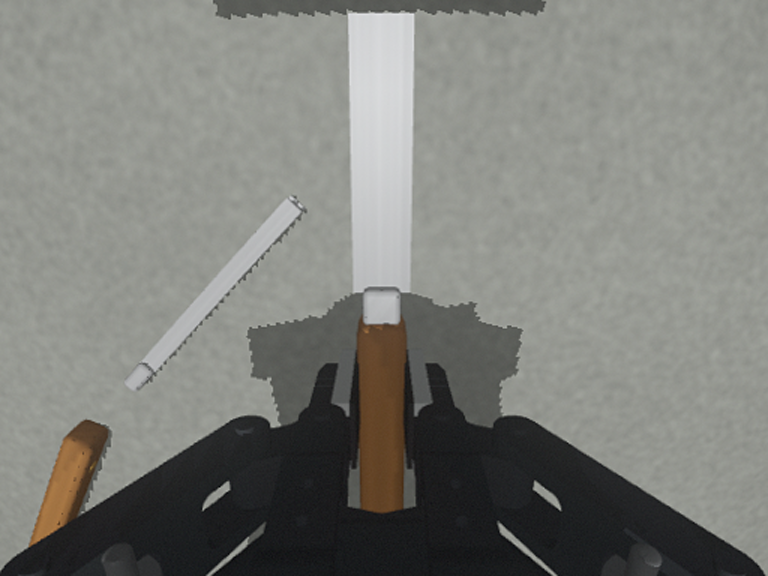

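The wrist view shows the blade straight and clear of the forceps, but the box is out of frame. I insert with a light force guard.

```bash
python3 - <<'E'
from h import *
import pickle
f0=get_obs()["ft_force"]
r=movel(tcp(-.039,0,.0555),velocity=.04,max_force=4)
o=get_obs();e=o["ee_pos"]-tcp(-.039,0,.0555);print(r,o["time_s"],"along",e@BX,"z",e[2],o["ft_force"]-f0)
for c in("top","scene"):
    s=snapshot(c);pickle.dump(s,open(c+"4.pkl","wb"))
    save(s,c+"4",(120,110,220,210) if c=="top" else (260,130,360,230),4 )
E
```

```text
False 8.8583 along -0.0002896980543064527 z -7.695195315637893e-05 [-0.57388016  0.93932005 -0.80444146]
```

```bash
cd pics; python3 -c "
import cv2,numpy as np
cv2.imwrite('c4.png',np.hstack([cv2.imread('top4.png'),cv2.imread('scene4.png')]))"
```

```text
(no output)
```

View pics/c4.png

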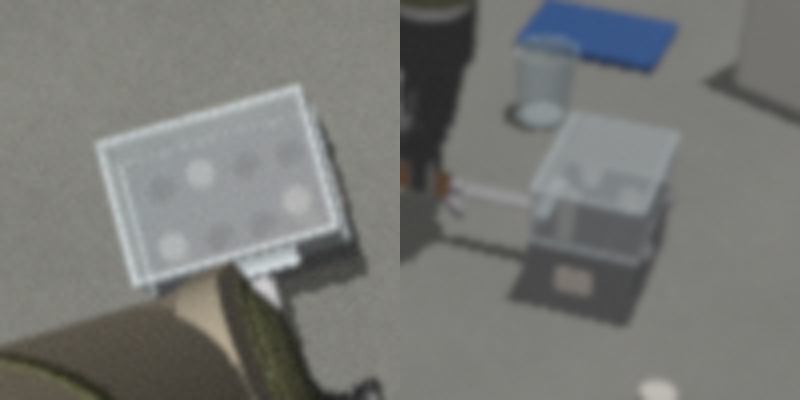

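Top and scene crops: the blade enters under the lip near (265,290), with no contact force. The tall tube also shows standing at the near front-right corner of the box. Prising now.

```bash
cat >> h.py <<'E'
def arc(phi,rho,off=.001):
    return .045-rho*np.cos(phi)-off*np.sin(phi), .062+rho*np.sin(phi)-off*np.cos(phi)
E
python3 - <<'E'
from h import *
import pickle
f0=get_obs()["ft_force"]
for phi,rho in ((.1,.0845),(.35,.086),(.65,.088)):
    x,z=arc(phi,rho);r=movel(tcp(x,0,z),velocity=.1,max_force=15)
    o=get_obs();print(phi,r,o["time_s"],np.round(o["ft_force"]-f0,1),np.round(o["ee_pos"]-tcp(x,0,z),4))
    if r: break
for c in("top","scene"):
    s=snapshot(c);pickle.dump(s,open(c+"5.pkl","wb"))
    save(s,c+"5",(120,110,220,210) if c=="top" else (260,110,360,210),4 )
a=np.hstack([cv2.imread('pics/top5.png'),cv2.imread('pics/scene5.png')]);cv2.imwrite('pics/c5.png',a)
E
```

```text
0.1 False 9.25 [-0.3 -0.6  0.6] [-0.0001 -0.      0.0004]
0.35 False 9.6167 [ 0.2 -1.1  0.5] [0.0001 0.     0.    ]
0.65 False 10.025 [-0.3 -1.7 -0. ] [-0.0001 -0.     -0.0003]
```

View pics/c5.png

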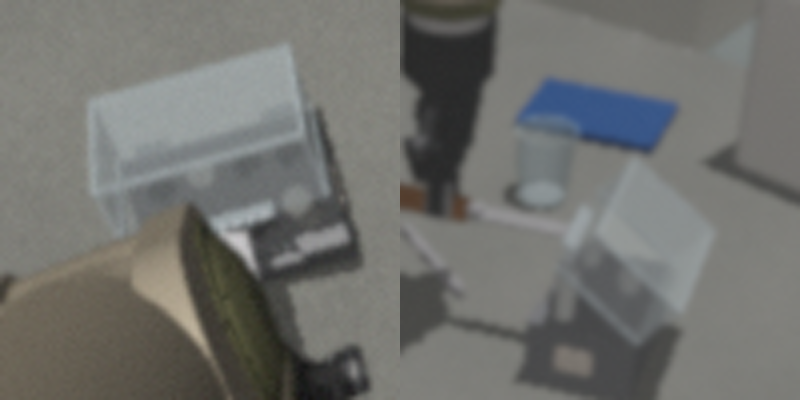

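The lid is up about 0.6 rad and the blade is under the lip. Continuing along the arc.

```bash
python3 - <<'E'
from h import *
import pickle
f0=get_obs()["ft_force"]
for phi,rho in ((.95,.089),(1.25,.089),(1.55,.089),(1.8,.089),(2.03,.089)):
    x,z=arc(phi,rho);r=movel(tcp(x,0,z),velocity=.12,max_force=9)
    o=get_obs();print(phi,r,o["time_s"],np.round(o["ft_force"]-f0,1),np.round(o["ee_pos"]-tcp(x,0,z),4))
    if r: break
for c in("top","scene"):
    s=snapshot(c);pickle.dump(s,open(c+"6.pkl","wb"))
    save(s,c+"6",(120,80,220,180) if c=="top" else (270,90,370,190),4 )
a=np.hstack([cv2.imread('pics/top6.png'),cv2.imread('pics/scene6.png')]);cv2.imwrite('pics/c6.png',a)
E
```

```text
0.95 False 10.4917 [ 0.2  0.6 -0.2] [-0.0001 -0.     -0.0003]
1.25 False 10.8667 [-1.1  0.4 -0.2] [-0.0004 -0.0001 -0.0005]
1.55 False 11.2417 [-0.5  0.1 -0.6] [-0.0005 -0.0001 -0.0004]
1.8 False 11.575 [-0.6  0.3 -0.9] [-0.0004 -0.0001 -0.0003]
2.03 False 11.8917 [-2.4 -0.1  0.1] [-0.0009 -0.0002 -0.0006]
```

View pics/c6.png

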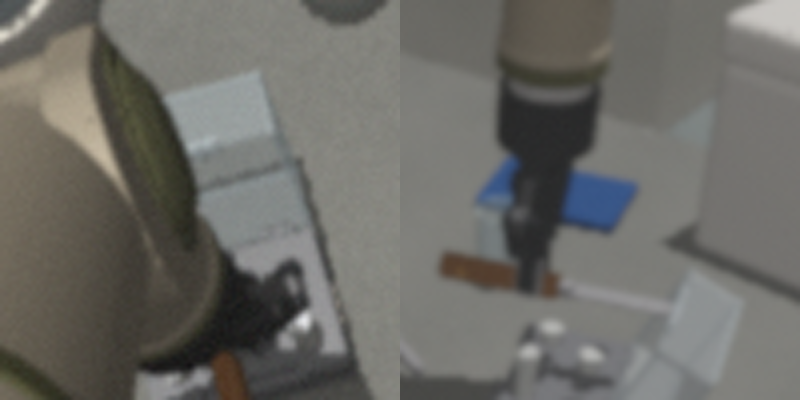

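```bash
python3 - <<'E'
from h import *
import pickle
f0=get_obs()["ft_force"]
x,z=arc(2.09,.089);r=movel(tcp(x,0,z),velocity=.1,max_force=9);o=get_obs();print(r,np.round(o["ft_force"]-f0,1))
x,z=arc(2.0,.089)
movel(tcp(x-.06,0,z+.02),velocity=.25)
a=np.load("g.npy");g,d=a[:3],a[3:];q=tool([0,0,-1],-np.array([-d[1],d[0],0]))
goto(g+[0,0,.27],q.as_quat())
o=get_obs();print(o["time_s"],o["opening"])
s=snapshot("wrist");save(s,"w7",scale=1.5);pickle.dump(s,open("w7.pkl","wb"))
P=cloud(s)
for r in(14,80,180):print(q.inv().apply(P[r,254]-o["ee_pos"]))
s=snapshot("top");pickle.dump(s,open("top7.pkl","wb"));save(s,"t7",(110,80,300,220),4)
s=snapshot("scene");pickle.dump(s,open("scene7.pkl","wb"));save(s,"s7",(230,90,380,240),4)
E
```

```text
False [-10.8  -3.3   4.7]
13.675 0.014808665151590213
[0.11140339 0.00041478 0.16523146]
[0.08561317 0.00046513 0.16434294]
[0.04153066 0.00055089 0.16459577]
```

View pics/w7.png

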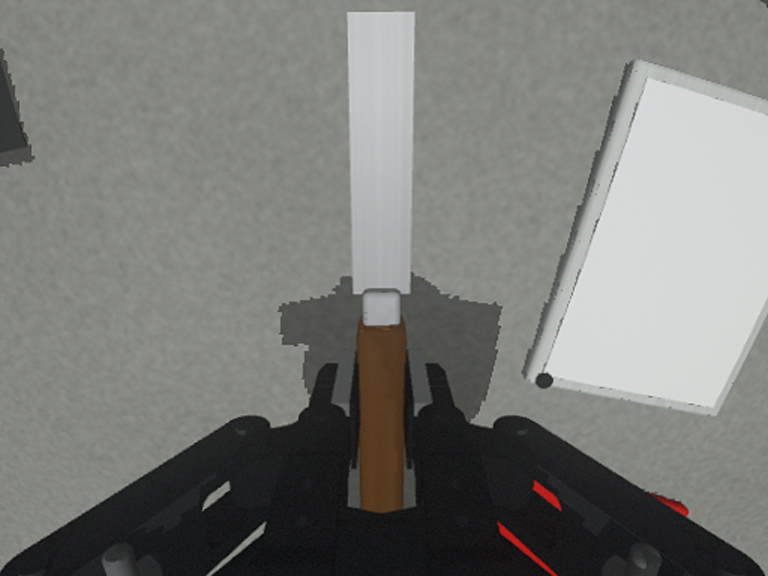

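View pics/t7.png

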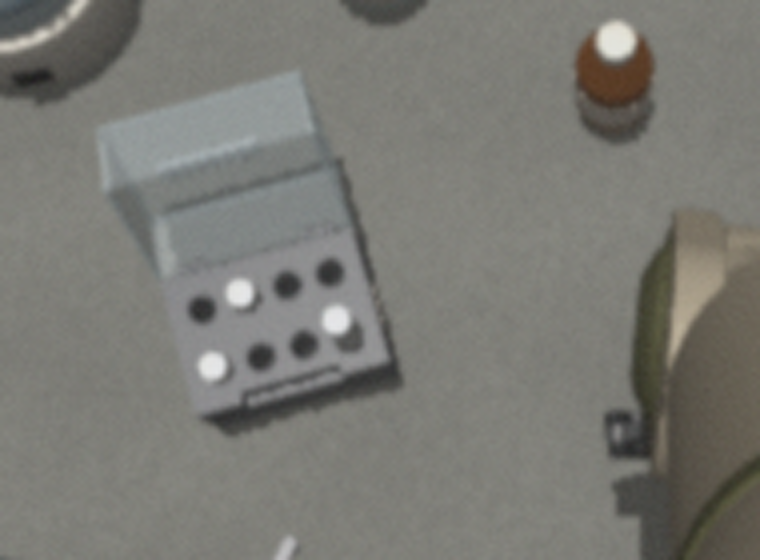

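View pics/s7.png

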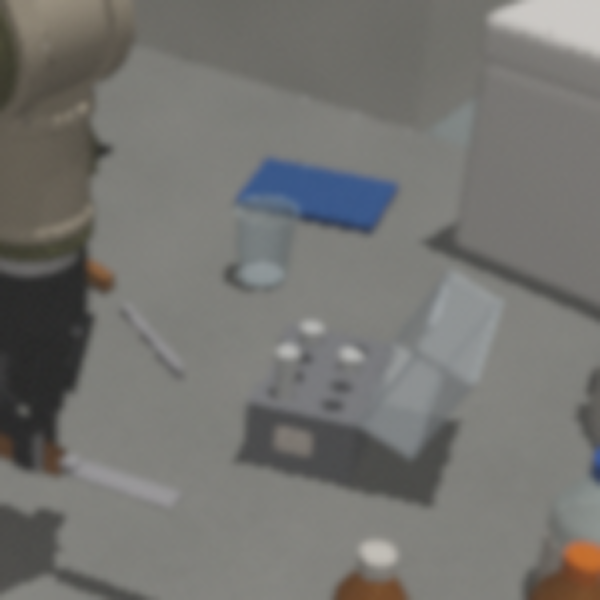

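The lid is fully back. In the top crop the tall tube is at (337,320), front-right, and the vials are at (240,293) and (212,367); neighbouring holes are empty. The spatula has not shifted in the grip, so I lay it down now.

```bash
python3 - <<'E'
from h import *
import pickle
a=np.load("g.npy");g,d=a[:3],a[3:]
movel(g+[0,0,.20],velocity=.2)
print(movel(g+[0,0,.1755],velocity=.03,max_force=3),get_obs()["ee_pos"],get_obs()["ft_force"])
command_gripper(.045)
movel(g+[0,0,.26],velocity=.25)
o=get_obs();print(o["time_s"],o["q"])
s=snapshot("wrist");save(s,"w8",scale=1.5)
pm=np.array([.5645,-.264,.101])
u=np.array([0,0,1.]);gp=box(-.020,-.042,.092);print(gp)
for al in (30,35,40):
  A=np.radians(al);c,sn=np.cos(A),np.sin(A)
  for gy in (16.5,-20,-73.5,106.5,0):
    f=np.array([np.cos(np.radians(gy)),np.sin(np.radians(gy)),0])
    z=f*sn-Z*c
    for sg in(1,-1):
      Q=tool(z,sg*np.cross(f,Z));ur=Q.inv().apply(u)
      J=solve_ik(gp-Q.apply([0,0,.1547]),Q.as_quat())
      if J is None: continue
      for ry in (-25,0,-50,-90,45):
        r=np.array([np.cos(np.radians(ry)),np.sin(np.radians(ry)),0]);z2=r*c-Z*sn
        Q2=tool(z2,-sg*np.cross(r,Z));u2=Q2.apply(ur)
        J2=solve_ik(pm+.034*u2-Q2.apply([0,0,.1547]),Q2.as_quat())
        if J2 is not None: print(al,gy,sg,ry,np.round(u2,2),np.round(J,2),np.round(J2,2))
E
```

```text
True [ 0.51997082 -0.10152954  0.17699375] [ 0.51299829 -0.03639214  7.51220629]
15.9333 [ 0.08226287  0.58545192  0.00511834  2.16417515 -0.00764189  0.39080022
 -1.33014947]
[0.58975225 0.12454926 0.092     ]
30 16.5 1 0 [-1.  0. -0.] [-0.3   0.65 -0.    2.37  3.11  0.4   1.58] [ 1.33  1.21 -1.11  2.51  3.01  0.97 -0.35]
30 16.5 1 -50 [-0.64  0.77 -0.  ] [-0.3   0.65 -0.    2.37  3.11  0.4   1.58] [ 0.53  1.1  -0.92  2.52  2.12  1.83 -1.31]
30 16.5 1 -90 [-0.  1.  0.] [-0.3   0.65 -0.    2.37  3.11  0.4   1.58] [-0.53  0.99  0.56  2.14  1.15  0.63 -1.27]
30 16.5 1 45 [-0.71 -0.71 -0.  ] [-0.3   0.65 -0.    2.37  3.11  0.4   1.58] [ 1.3   1.01 -0.72  2.02 -0.99  0.54 -2.15]
30 16.5 -1 0 [-1.  0. -0.] [ 0.4   0.91 -1.1   2.33  2.01  0.85 -0.29] [ 1.01  0.97 -0.56  2.53  3.45  1.08  2.17]
30 16.5 -1 -50 [-0.64  0.77 -0.  ] [ 0.4   0.91 -1.1   2.33  2.01  0.85 -0.29] [-0.06  0.93 -0.    2.56  2.32  1.27  1.28]
30 16.5 -1 -90 [ 0.  1. -0.] [ 0.4   0.91 -1.1   2.33  2.01  0.85 -0.29] [ 0.32  1.01 -0.74  2.08  1.47  1.67  1.68]
30 16.5 -1 45 [-0.71 -0.71 -0.  ] [ 0.4   0.91 -1.1   2.33  2
[... 12609 characters left out ...]
.76]
40 0 1 -90 [-0.  1.  0.] [-0.44  0.72 -0.    2.47  2.71  0.74  1.55] [-0.42  0.88  0.48  2.14  1.12  0.57 -1.16]
40 0 1 45 [-0.71 -0.71 -0.  ] [-0.44  0.72 -0.    2.47  2.71  0.74  1.55] [ 1.25  0.93 -0.72  2.03 -0.82  0.43 -2.38]
40 0 -1 0 [-1.  0. -0.] [ 0.25  0.99 -1.1   2.42  2.13  1.25 -0.76] [ 0.96  0.84 -0.56  2.48  3.32  0.82  2.13]
40 0 -1 -50 [-0.64  0.77 -0.  ] [ 0.25  0.99 -1.1   2.42  2.13  1.25 -0.76] [-0.23  0.85  0.36  2.52  2.6   0.85  1.13]
40 0 -1 -90 [ 0.  1. -0.] [ 0.25  0.99 -1.1   2.42  2.13  1.25 -0.76] [-0.76  1.3   1.24  2.16 -0.97  0.34 -2.25]
40 0 -1 45 [-0.71 -0.71 -0.  ] [ 0.25  0.99 -1.1   2.42  2.13  1.25 -0.76] [ 1.5   1.22 -1.25  2.02  0.6   0.41 -0.6 ]
```

View pics/w8.png

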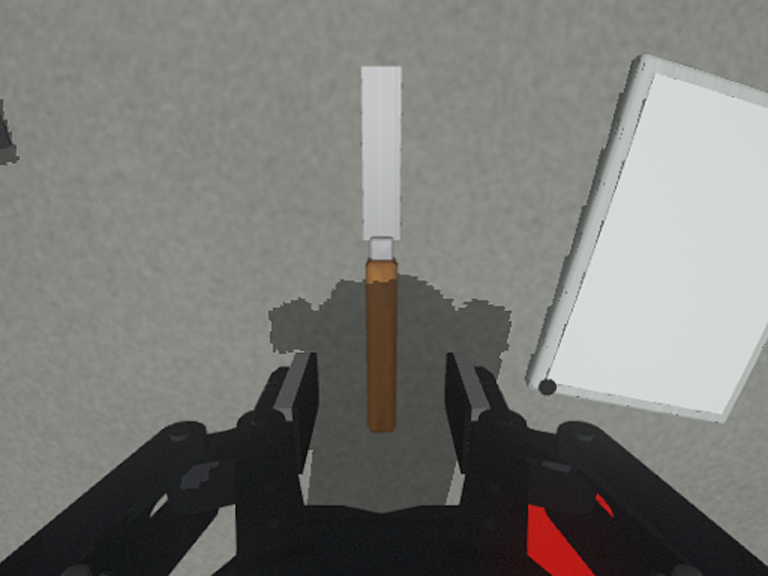

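The wrist view shows the spatula flat on the bench, tip at (381,67) and handle end at (381,430), free of the fingers. Next is a tilted pre-grasp at the tall tube, with a look.

```bash
cat >> h.py <<'E'
AL=np.radians(35)
QG=tool(BX*np.sin(AL)-Z*np.cos(AL),np.cross(BX,Z))
UR=QG.inv().apply(Z)
PM=np.array([.5645,-.264,.101])
def finalpose(ry,h=0):
    r=np.array([np.cos(ry),np.sin(ry),0]);z2=r*np.cos(AL)-Z*np.sin(AL)
    Q2=tool(z2,-np.cross(r,Z));u2=Q2.apply(UR)
    return PM+Z*h+.034*u2-Q2.apply([0,0,.1547]),Q2,u2
E
python3 - <<'E'
from h import *
import pickle
gp=box(-.020,-.042,.092)
command_gripper(.040)
pre=gp-QG.apply([0,0,.1547+.10])
movel(get_obs()["ee_pos"]+[0,0,.06],velocity=.25)
goto(pre,QG.as_quat())
o=get_obs();print(o["time_s"],np.round(o["q"],2))
s=snapshot("wrist");save(s,"w9",scale=1.5);pickle.dump(s,open("w9.pkl","wb"))
print(project(s,[box(-.02,-.042,.104),box(-.02,-.042,.062),box(-.02,.042,.076),box(.02,.014,.076)])*1.5)
for h in (.0,.13): print(solve_ik(gp+Z*h-QG.apply([0,0,.1547]),QG.as_quat()))
E
```

```text
19.225 [-0.31  0.46 -0.    2.5   3.11  0.44  1.58]
[[378.65462427 292.38863131]
 [378.98749547 312.37839935]
 [230.93735095 306.38751438]
 [284.3665568  240.99447382]]
[-0.30037955  0.68064731 -0.00899199  2.42418729  3.11258383  0.57423461
  1.58251717]
[-0.31494398  0.3950072   0.01119216  2.34207092  3.1122402   0.20633062
  1.58343001]
```

View pics/w9.png

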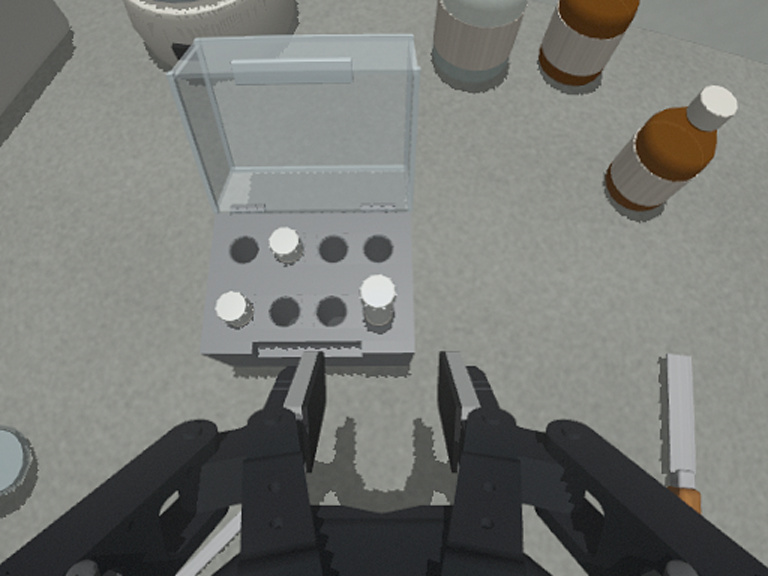

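The wrist view shows the tall tube's cap at (378,292), exactly where the model predicts it. The vials are at (285,242) and (232,308). Grasping.

```bash
python3 - <<'E'
from h import *
import pickle
gp=box(-.020,-.042,.092)
r=movel(gp-QG.apply([0,0,.1547]),velocity=.12,max_force=10);print(r,get_obs()["ft_force"])
f0=get_obs()["ft_force"]
command_gripper(0,40)
o=get_obs();print(o["opening"],o["ft_force"]-f0,o["time_s"])
r=movel(gp+Z*.03-QG.apply([0,0,.1547]),velocity=.06,max_force=20);print(r,get_obs()["ft_force"]-f0)
r=movel(gp+Z*.14-QG.apply([0,0,.1547]),velocity=.15,max_force=20)
o=get_obs();print(r,o["opening"],o["ft_force"]-f0,o["time_s"])
s=snapshot("wrist");save(s,"w10",scale=1.5);pickle.dump(s,open("w10.pkl","wb"))
for ry in (-110,-90,-70,-50,-25,0,16.5,45,90):
    p,Q,u=finalpose(np.radians(ry));J=solve_ik(p,Q.as_quat())
    if J is not None: print(ry,np.round(J,2),np.round(u,2))
E
```

```text
False [-0.62574792 -0.29667955  1.27133473]
0.016458154023457502 [-0.36514416  0.75887399  2.98378148] 20.5917
False [ 0.45426016  0.63528498 -2.76086589]
False 0.01611951406511433 [ 0.62242753  0.43881942 -1.8199148 ] 22.125
-110 [-0.43  0.98  0.56  1.91  0.6   0.82 -0.88] [ 0.34  0.94 -0.  ]
-90 [-0.69  1.13  0.94  2.15  0.54  0.26 -0.64] [-0.  1. -0.]
-70 [ 0.47  1.03 -0.92  2.31  1.76  1.69 -1.37] [-0.34  0.94 -0.  ]
-50 [ 0.66  1.14 -1.11  2.49  2.08  1.82 -1.14] [-0.64  0.77 -0.  ]
0 [ 1.3   1.14 -1.11  2.49  2.89  0.89 -0.35] [-1.  0. -0.]
16.5 [ 1.44  1.13 -1.11  2.34  3.01  0.4  -0.18] [-0.96 -0.28 -0.  ]
45 [ 1.28  0.97 -0.72  2.03 -0.92  0.49 -2.25] [-0.71 -0.71 -0.  ]
90 [ 0.81  0.99 -0.19  1.55 -0.58  1.33 -2.13] [-0. -1. -0.]
```

View pics/w10.png

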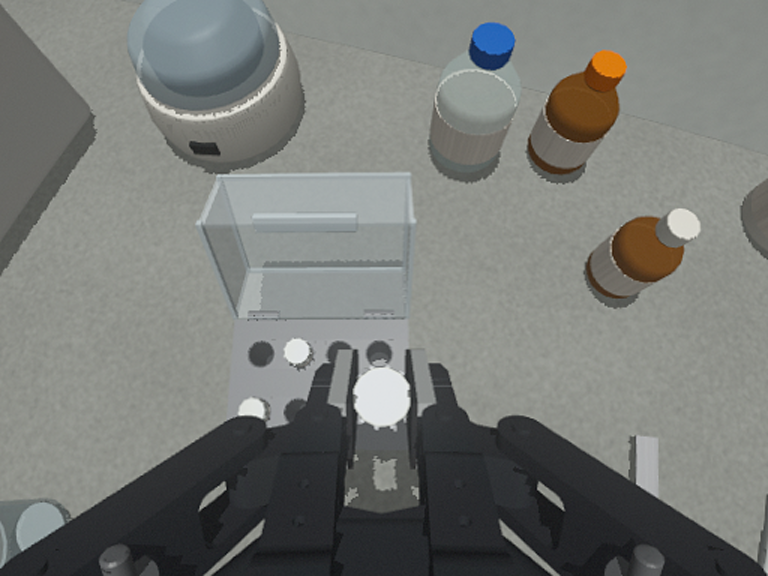

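```bash
python3 - <<'E'
from h import *
import pickle
gp=box(-.020,-.042,.092)
for h in (.25,.2):
    J=solve_ik(gp+Z*h-QG.apply([0,0,.1547]),QG.as_quat());print(h,J)
    if J is not None:
        try: movel(gp+Z*h-QG.apply([0,0,.1547]),velocity=.2);break
        except Unreachable: print("unr")
p,Q,u=finalpose(np.radians(-110),.18);J=solve_ik(p,Q.as_quat());print(get_obs()["q"],J)
goto(p,Q.as_quat())
o=get_obs();print(o["opening"],o["time_s"],np.round(o["q"],2))
s=snapshot("scene");save(s,"s11",(100,60,356,252),3);pickle.dump(s,open("s11.pkl","wb"))
s=snapshot("wrist");save(s,"w11",scale=1.5);pickle.dump(s,open("w11.pkl","wb"))
p,Q,u=finalpose(np.radians(-110));print(solve_ik(p,Q.as_quat()))
E
```

```text
0.25 [-3.07979927e-01  1.90771495e-01 -2.71113684e-04  2.20396282e+00
  8.57821966e-02  1.36585295e-01 -1.67235632e+00]
unr
0.2 None
[-0.31668892  0.37699737  0.01325986  2.33353873  3.11154885  0.17794113
  1.58424722] [-0.32666751  0.66581319  0.36813368  1.8497084   0.72916071  1.17144383
 -0.81175926]
0.01629823753753512 24.2333 [-0.33  0.67  0.37  1.85  0.73  1.17 -0.81]
[-0.31000271  0.92775867  0.34745242  1.90403063  0.76031371  0.93629139
 -1.0348004 ]
```

View pics/s11.png

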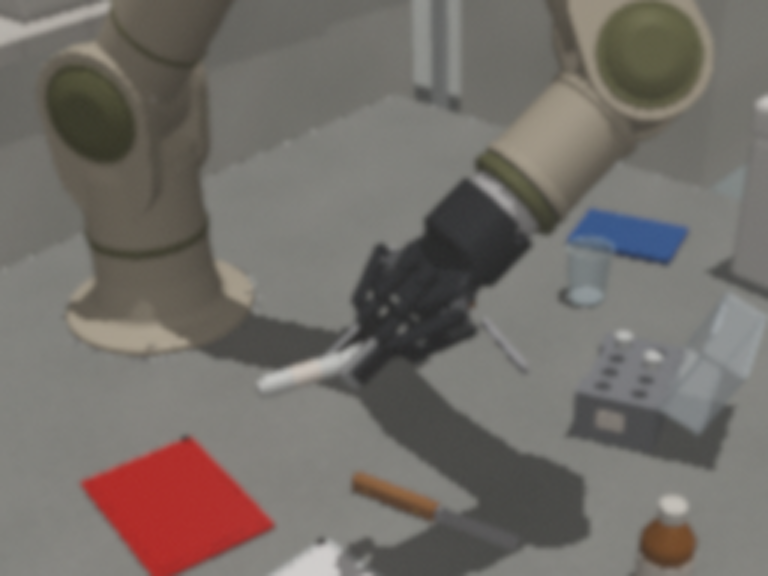

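View pics/w11.png

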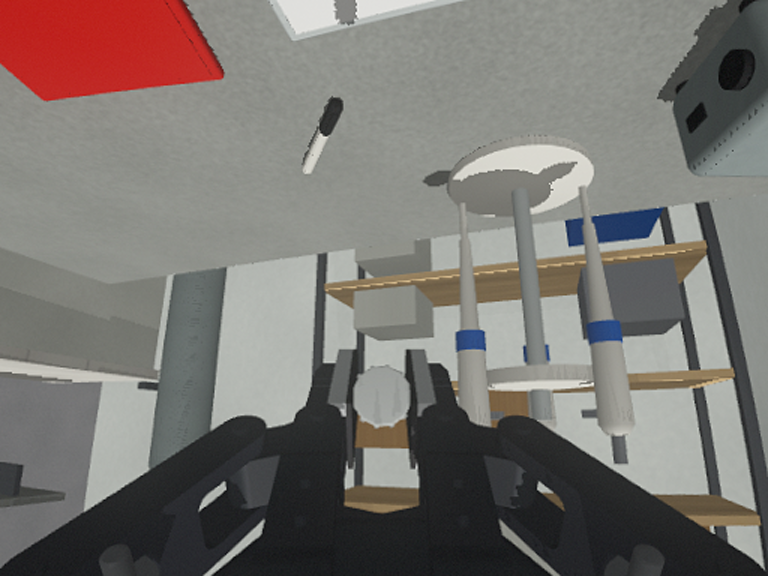

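The scene view shows the tube lying level in the jaws, with the box, lid and spatula undisturbed. Now I lower to inspection height.

```bash
python3 - <<'E'
from h import *
import pickle
p,Q,u=finalpose(np.radians(-110))
r=movel(p,Q.as_quat(),velocity=.12,max_force=20)
pause(.3)
o=get_obs();print(r,o["opening"],o["time_s"],o["ee_pos"]-p)
for c in("top","scene"):
    s=snapshot(c);pickle.dump(s,open(c+"12.pkl","wb"));save(s,c[0]+"12",(230,100,420,240) if c=="top" else (100,120,340,300),4 if c=="top" else 3)
    P=cloud(s)
    c0=PM+.0*u
    for t in (-.046,-.03,-.01,.01,.03): 
        uv=project(s,[PM+t*u+[0,0,.008]])[0];iu=np.round(uv).astype(int);print(c,t,uv,np.round(P[iu[1],iu[0]],3),np.round(PM+t*u,3))
E
```

```text
False 0.01662358795795729 26.2833 [6.74120304e-05 2.41669257e-05 2.83576365e-04]
top -0.046 [372.61783555 177.94588237] [ 0.549 -0.309  0.105] [ 0.549 -0.307  0.101]
top -0.03 [366.36432751 175.6237319 ] [ 0.553 -0.292  0.108] [ 0.554 -0.292  0.101]
top -0.01 [358.55010459 172.7231481 ] [ 0.56  -0.274  0.112] [ 0.561 -0.273  0.101]
top 0.01 [350.73931113 169.82507268] [ 0.568 -0.256  0.107] [ 0.568 -0.255  0.101]
top 0.03 [342.93244908 166.92968685] [ 0.574 -0.235  0.112] [ 0.575 -0.236  0.101]
scene -0.046 [193.06196245 245.11162615] [ 0.459 -0.233 -0.   ] [ 0.549 -0.307  0.101]
scene -0.03 [198.92083682 242.7839796 ] [ 0.552 -0.29   0.105] [ 0.554 -0.292  0.101]
scene -0.01 [206.13408075 239.91744321] [ 0.558 -0.271  0.105] [ 0.561 -0.273  0.101]
scene 0.01 [213.22680499 237.09792352] [ 0.557 -0.245  0.097] [ 0.568 -0.255  0.101]
scene 0.03 [220.20123338 234.32458299] [ 0.571 -0.233  0.106] [ 0.575 -0.236  0.101]
```

View pics/t12.png

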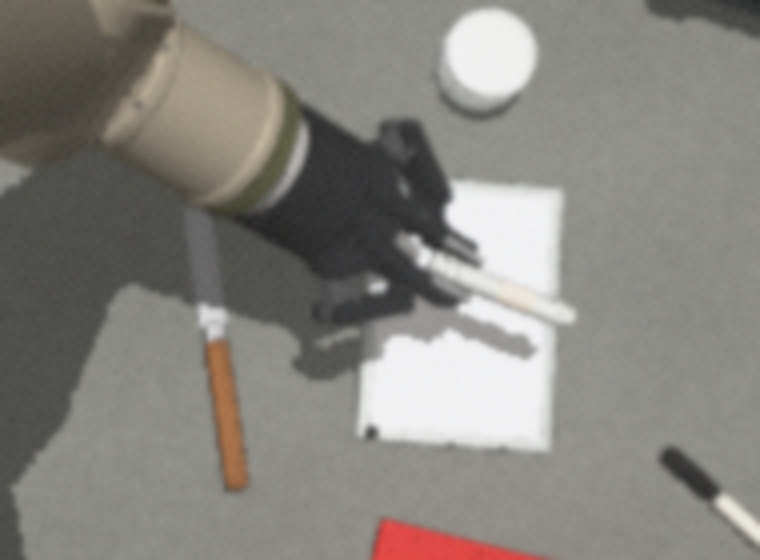

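View pics/s12.png

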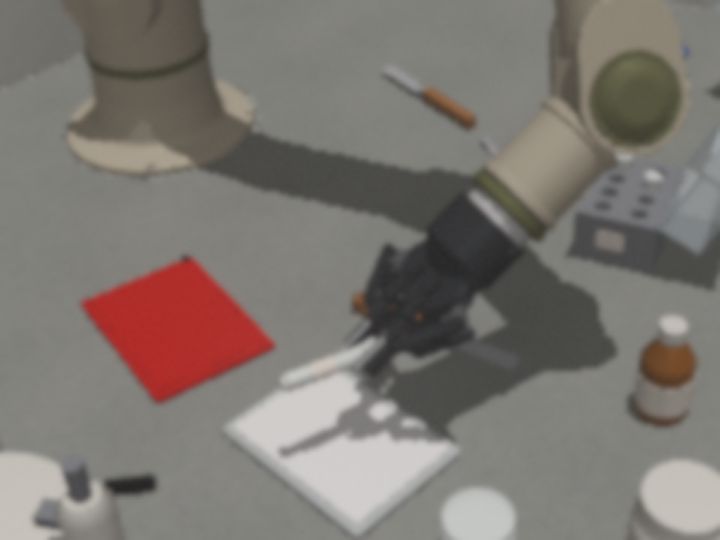

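```bash
python3 - <<'E'
from h import *
import pickle
p,Q,u=finalpose(np.radians(-110))
n=np.cross(Z,u)
for c in("top","scene"):
    s=pickle.load(open(c+"12.pkl","rb"));P=cloud(s).reshape(-1,3);P=P[~np.isnan(P[:,0])]
    d=P-PM;t=d@u;m=(t>-.055)&(t<.008)&(abs(d@n)<.014)&(abs(d[:,2])<.02)
    t=t[m];print(c,m.sum(),t.min(),"z fit",np.degrees(np.arctan(np.polyfit(t,d[m,2],1)[0])),np.median(d[m,2]),"lat",np.polyfit(t,d[m]@n,1))
o=get_obs();print(o["time_s"],o["joint_vel"].round(4) if hasattr(o["joint_vel"],"round") else o["joint_vel"])
E
```

```text
top 155 -0.04839979953048863 z fit 1.0665358417612434 0.0061643794379898365 lat [-0.01184192  0.00136407]
scene 138 -0.047228532785384976 z fit 1.6647391416681585 0.002568008173269326 lat [-0.04301675 -0.00491812]
26.3833 [ 0.0013  0.0024  0.0011 -0.0004 -0.0001 -0.0005 -0.0003]
```

The depth fits put the tube level to within about 1–2°, with its centre within a few mm of the point 90 mm above the panel middle, and the arm is still. The lid is back and the spatula is flat, so I hand in.

```bash
python3 - <<'E'
from h import *
o=get_obs();print(o["opening"],o["time_s"]);job_done()
E
```

```text
0.016560138959876305 26.3833
the job is handed in; nothing more can be done
```

The job is done and handed in at 26.4 s of the 61 s allowed. The arm is still holding the tall tube over the light panel.

- **Lid:** I put the blade of the rightmost spatula into the recess, lifted the lip and followed the lid round to its stop. The push peaked at about 12 N at the stop, and later pictures show the lid staying fully back.
- **Spatula:** It lies flat on the bench where it started, clear of the fingers.
- **Tube:** I took the tall tube by its cap from the front-right hole, drew it straight up and turned it on its side. Its centre is about 90 mm above the middle of the white panel.
- **Last checks:** Depth fits put the tube within 1.1° (top camera) and 1.7° (scene camera) of level. The cameras disagree by about 6 mm on where it lies sideways, with its planned place in between. The grip and the arm are steady.
- **Vials and other things:** Both vials were still in their holes in the wrist picture after the tube came out, and nothing else looked moved. I did not check each other item by measurement.

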